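# Lock the side stop and hold the rivet die home in the corner

## Task

On the stone setting slab, lock the sliding side stop where it stands by turning its clamp knob clockwise as far as it goes. Then set the metal die block with the upright square post flat on the slab and press it into the corner, flush and firmly against both the long fixed stop and the side stop at once, and finish while still holding it pressed there: do not let go. The side stop must stay where it was set; leave the other things on the bench alone.

Things in the scene. Friction and masses are not known exactly. Their poses are not given: they have to be found in the camera images.
- jig: Stone slab, fixed, 240 (x) by 270 (y) by 30 thick. Origin at table height; it spans x -120 to 120, y -115 to 155 in its own frame, top at z = 30. It carries the fixed far stop and, on its +y side, the side stop that slides along jig y. The corner to press into is where the stops meet: the block goes on the -x side of the far stop and the -y side of the side stop.
- side_stop: Sliding side stop. Origin on its working face (which looks to jig -y), at slab-top height, jig x = 0; axes parallel to jig. Steel bar 100 long (x -50 to 50), 18 thick towards +y, 25 high; behind it (+y) a clamp housing 50 by 46, 30 high, carries the knob. Unlocked it slides along jig y (30 mm or more of free travel towards +y) at about 2 N: take the knob centrally; locked it resists 40 N.
- clamp (a joint): Angle of the side stop's clamp knob in rad: 0 free, 1.5 end of travel (fully locked); it grows clockwise seen from above and starts near 0. Turning torque up to about 0.15 N m, and it stays where it is left.
- far_stop: The fixed steel stop bar on the slab (never moves). Origin at the foot of its working face, at jig x = 60, y = 10, z = 30; axes parallel to the jig's; the working face looks to -x. 230 long along y, 16 thick, 25 high.
- die: Loose aluminium die block, about 0.4 kg: a square base 60 by 60 by 30 high with a square upright post 24 by 24 in the middle of its top, 38 high (overall 68 high); four small dark recesses in the base's top. Origin at the centre of its underside, z up, x and y along its square sides; any side may face a stop. Base, slab and stops are smooth (friction about 0.2).
- clamp_grip (a point): Point on the vertical knob axis, inside the knob's black grip bar, 82 above the table (41 from side_stop towards jig +y, 5 towards jig -x). The bar is 44 long, 12 thick and stands from 15 below to 12 above this point, on a round 36 mm skirt 8 high; at joint 0 the bar lies along the jig's x axis. This point's x axis follows the bar.
- wood_block: Bystander: plain wooden block 60 by 60 by 45 high, no post. Origin under its centre.
- rivet_jar: Bystander: small glass jar with steel lid, 54 diameter, 70 high. Origin under its centre.
- punch: Bystander: steel punch with a mushroom head standing upright on the slab's near right part, 34 widest diameter, 87 high. Origin under its centre.
- hammer: Bystander: hammer lying on the bench, 260 long along its x. Origin under its middle.
- tape_roll: Bystander: grey ring 90 diameter, 25 high, lying flat. Origin under its centre.
- tin: Bystander: flat round steel tin 78 diameter, 40 high. Origin under its centre.
- wrench: Bystander: wrench lying on the bench, 160 long along its x. Origin under its middle.
There are look-alikes about, which are no part of the job. What is shaped like the die but yellow is not meant.

How it is judged:
On the way:
1. the clamp knob is turned home (past 1.2 rad) with the side stop within 8 mm of where it stood (value of joint clamp above 1.2 rad and distance of side_stop from where it was at the start of the episode below 0.008 m), for 0.2 s.
At the end, for the whole second after the job is handed in: Clamp past 1.2 rad, side stop within 8 mm of its start; die flat on the slab (within 4 mm, tilt under 0.06 rad), square within 0.06 rad, within 3 mm of both stop faces, held by the fingers with over 3 N on each stop, through the last second (all of step 1 and x of die in the frame of jig between 0.027 and 0.033 m and y of die in the frame of side_stop between -0.033 and -0.027 m and x of die in the frame of side_stop above -0.06 m and z of die in the frame of jig between 0.026 and 0.033 m and angle between die's own z axis and vertical below 0.06 rad and (angle between the x axis of die and the x axis of jig, either way round below 0.06 rad or angle between the x axis of die and the y axis of jig, either way round below 0.06 rad) and contact force between die and far_stop above 3 N and contact force between die and side_stop above 3 N and contact force between the fingers and die above 3 N and linear speed of die below 0.02 m/s); the arm keeps its last pose, push and grip.
It fails at once if another loose thing on the bench is shifted by more than 40 mm (distance of any of wood_block, rivet_jar, punch, hammer, tape_roll, tin, wrench from where it was at the start of the episode above 0.04 m).
It also fails if it takes over 72 s, if anything falls off the work surface, if the arm or the gripper's body presses on something with over 40 N, if the wrist force passes 120 N, or if a joint passes its speed limit or range.

## Robot

A 6-joint arm with a two-finger parallel gripper is mounted at the origin on the work surface. World frame = base frame: x ahead of the robot, y to its left, z up, the work surface at z = 0. Lengths are in m, angles in rad, forces in N, time in s.
With the tool pointing down it reaches from about 0.425 to 0.95 m from the base axis. Payload 3.5 kg.
Tool frame: the origin (TCP) lies on the centre line of the jaws, within the pads' length; the fingertips stand 14 mm ahead of it and the grasp point (between the pads) lies 5 mm behind it (ctrl.finger_overhang is the distance from the TCP to the fingertips, in m); z points along the fingers, y is the line along which they close (so a half turn about z gives the same grasp; the last joint's range is limited). The gripper opens to 85 mm and grips with 20 to 120 N. Pads are 22 mm wide; open, the fingers measure 114 mm over their backs; the gripper's body (76 mm by 85 mm) begins 54 mm behind the grasp point. The pads swing forward as they close: fully open they stand 13 mm farther back than shut.
Start: joints at [-1.354, 0.286, 1.577, -0, 1.279, -0.15], TCP at [0.242, -0.63, 0.245] pointing down, gripper open.
Joint ranges: [-2.77, 2.77], [-0.9, 2.22], [0.21, 2.48], [-1.53, 4.67], [0.24, 2.81], [-2.84, 2.84]. Speed limits (rad/s): [2.79, 2.79, 3.14, 3.14, 3.14, 3.14].

## Interface

Orientations are given as a unit quaternion [x, y, z, w].
In Python, from plant import ctrl gives the robot as it stands.
- The arm moves only by the tool send_rows, never from a script. Its argument "moves" is text: rows parted by semicolons, each of 7 numbers parted by spaces: the turn, a rotation vector about the tool's x, y, z in units of 360 degrees (1.0 is 360 degrees), then the shift along the tool's x, y, z in units of 20 cm (1.0 is 20 cm), then the gripper's target within -1 to 1 (fully open at 1, half-way at 0, shut at -1). A call has 1 to 12 rows; each row is the pose to reach, as a shift and turn from the pose commanded when the call began, along the tool's axes at that moment, turning the shorter way round; what a row does not reach only later rows make up. A row lasts 1/8 s, in which the tool goes at most 62.5 mm and 10.7 degrees, less where a joint would pass 70% of its speed; a pose out of reach is approached as far as the arm can. A call with a number of a shift or a turn outside -1 to 1 is refused whole. A call with a gripper value outside its range is refused whole. The fingers move at their own pace and stop on an object; "newtons" is the grip in N (left out, the last holds). Time passes only in rows, so rows that repeat a pose let the fingers close. It gives the time, the measured TCP pose, the force, the opening and the grip force at its end, in the units of the state.
- ctrl.get_state(): the state, without advancing time (a new reading comes with each control period).
- ctrl.read_camera(name): name is "side" or "top"; returns a dict with "image" (480x640x3 uint8, red, green, blue), "fovy" (degrees; the focal length in pixels is half the picture's height over the tangent of half this angle, whatever the lens; pixels are square), "cx", "cy" (the principal point, pixels), "extrinsics" (4x4, takes a point from camera to world coordinates). Camera axes: x right, y up, looking along -z (the intrinsics and any distortion apply to the point x, -y, -z); pixel columns grow to the right and rows downward; lengths in m; the calibration is good to about 2 mm. A picture is of the moment at which its call begins. There is no depth.
- ctrl.sign_off(): hands the job in; it is judged then, once.
The state is a dict: "time": time; "qpos": joint angles; "dq": joint speeds; "joint_efforts": joint torques, N m; "eef_pos": TCP position; "tcp_rot": TCP orientation; "contact_force": force on the tool from outside, world axes, zero at the start; "wrist_torque": the same for the moment, N m; "opening": opening from 0.0 (shut) to 1.0 (fully open); "finger_force": force on a finger pad.
Only numpy, scipy, OpenCV 4.12 (cv2) and the standard library are available. Lean on these libraries where they do the work, as an engineer would, in place of code of your own. Each camera call takes 0.05 s, during which the arm holds its last target. There are 200 camera calls.

## Working session

There is one attempt and no reset: what is moved stays moved. The work goes in short steps, Python scripts to look and compute and a tool call to move; the robot and the scene stay as the last step left them, time stands still between calls to the robot, and variables do not carry over. Pictures are saved under pics/ and viewed, at most 10 in all, crops included, and the job is handed in when it is done.

Besides the shell and the picture viewer there is one more tool, called after "Call:" as a command line: name --argument value ..., lists and objects as JSON in quotes. send_rows: Moves the arm, as the interface text tells. Its arguments: {"type":"object","properties":{"moves":{"type":"string"},"newtons":{"type":"number"}},"required":["moves"]}

```bash
ls; mkdir -p pics; python3 - <<'E'
from plant import ctrl
import cv2
for n in("side","top"):
    c=ctrl.read_camera(n); cv2.imwrite(f"pics/{n}0.png",c["image"][:,:,::-1])
    print(n,{k:v for k,v in c.items() if k!="image"})
print(ctrl.get_state())
E
```

```text
pics
side {'fovy': 46.05975989809523, 'cx': 319.97228214625824, 'cy': 241.57357670179326, 'extrinsics': array([[-0.99636025,  0.05663276, -0.06371016,  0.498821  ],
       [-0.0845038 , -0.55804954,  0.82549368,  1.01120417],
       [ 0.01119656,  0.82787284,  0.56080406,  0.75065704],
       [ 0.        ,  0.        ,  0.        ,  1.        ]])}
top {'fovy': 44.699898731171665, 'cx': 322.35930404540903, 'cy': 250.04306573840836, 'extrinsics': array([[-0.00445254,  0.9950456 , -0.09931978,  0.42895143],
       [-0.99998419, -0.00477172, -0.0029764 ,  0.00893249],
       [-0.00343558,  0.09930496,  0.99505112,  1.25940857],
       [ 0.        ,  0.        ,  0.        ,  1.        ]])}
{'time': 0.1, 'qpos': array([-1.35398637e+00,  2.87126869e-01,  1.57802901e+00, -1.17011464e-05,
        1.27860170e+00, -1.50001871e-01]), 'dq': array([-1.21493975e-03,  8.86402145e-05, -2.17115079e-03, -5.36142576e-04,
        2.19965189e-04,  2.99908676e-04]), 'joint_efforts': array([ 6.10716379e-04, -4.07296085e+01, -2.93700528e+01, -1.34604088e-04,
        3.39874954e-03,  5.93367275e-06]), 'eef_pos': array([ 0.24198412, -0.62953001,  0.24405313]), 'tcp_rot': array([ 9.83227344e-01,  1.82380972e-01, -4.17495450e-05, -1.08167175e-03]), 'contact_force': array([-0.20148359,  0.17250007, -0.79808868]), 'wrist_torque': array([-0.00177433,  0.04756156,  0.02327532]), 'finger_force': 0.0, 'opening': 1.0030566816757323}
```

View pics/top0.png

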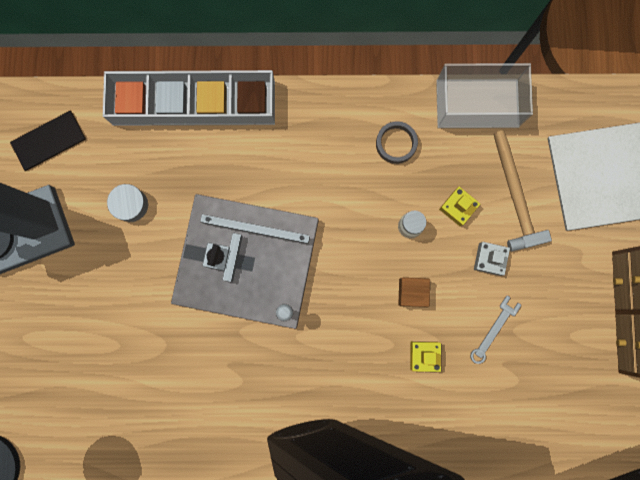

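View pics/side0.png

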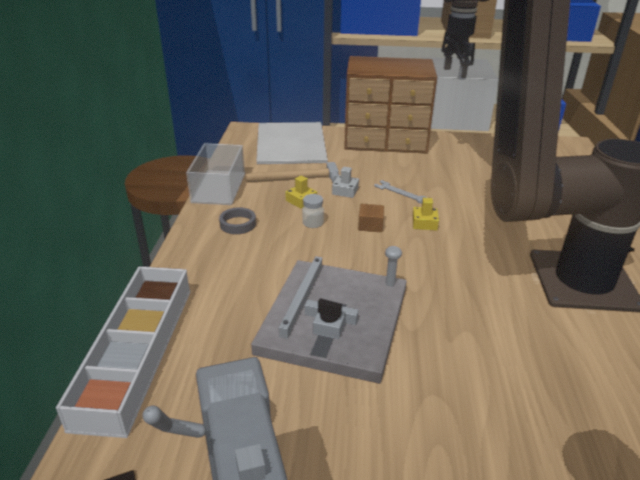

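The top view shows the grey die at about (492,258), right beside the hammer head at (530,240). Things that could be taken for it: the yellow look-alikes at (461,206) and (427,357), the wood block at (415,292), the jar at (413,223) and the punch at (285,312). By the description, I choose the grey one at (492,258). The jig is centred near (246,260), with the knob at (215,255).

```bash
cat > h.py <<'E'
import numpy as np, cv2
from plant import ctrl
class Cam:
    def __init__(s,n):
        c=ctrl.read_camera(n); s.im=c["image"]; s.bgr=s.im[:,:,::-1].copy(); s.E=c["extrinsics"]
        s.f=240/np.tan(np.radians(c["fovy"]/2)); s.c=np.array([c["cx"],c["cy"]])
    def pt(s,px,z):
        px=np.atleast_2d(px).astype(float); d=np.c_[(px-s.c)/s.f*[1,-1],-np.ones(len(px))]@s.E[:3,:3].T
        o=s.E[:3,3]; return o+d*((z-o[2])/d[:,2])[:,None]
    def px(s,P):
        q=(np.atleast_2d(P)-s.E[:3,3])@s.E[:3,:3]; return s.c+s.f*q[:,:2]/-q[:,2:]*[1,-1]
E
python3 - <<'E'
from h import *
t=Cam("top"); s=Cam("side")
def crop(c,x,y,w,h,k): return cv2.resize(c.bgr[y:y+h,x:x+w],None,fx=k,fy=k,interpolation=cv2.INTER_CUBIC)
a=crop(t,450,220,100,75,4); b=crop(s,300,150,100,75,4)
c=crop(t,165,185,160,150,2.5); d=crop(s,250,240,160,140,2.5)
im=np.zeros((600,800,3),np.uint8)
im[:300,:400]=a; im[:300,400:]=b; im[300:,:400]=cv2.resize(c[:300*1],(400,375))[:300]; im[300:,400:]=d[:300]
cv2.imwrite("pics/crop.png",im)
# slab: low-saturation contour
hsv=cv2.cvtColor(t.bgr,cv2.COLOR_BGR2HSV); m=((hsv[...,1]<60)).astype(np.uint8)*255
cv2.imwrite("pics/m.png",m)
cs,_=cv2.findContours(m,cv2.RETR_EXTERNAL,2)
for k in cs:
    if cv2.contourArea(k)>300:
        r=cv2.minAreaRect(k); B=cv2.boxPoints(r); 
        print(np.round(r[0],1),np.round(r[1],1),round(r[2],1)); P=t.pt(B,.03)
        if 450<r[0][0]<550 or 200<r[0][0]<300: print(np.round(P,4), np.linalg.norm(np.diff(P,axis=0),axis=1))
E
```

```text
[382.5 460. ] [135.  38.] -0.0
[  9.5 458. ] [19. 42.] 0.0
[493.9 330.9] [18.  73.9] 32.5
[[ 0.3265 -0.2857  0.03  ]
 [ 0.4553 -0.3727  0.03  ]
 [ 0.435  -0.4038  0.03  ]
 [ 0.3066 -0.3167  0.03  ]] [0.15540856 0.0371647  0.15514886]
[512.6 254.7] [36.3 81.3] 79.2
[[ 0.5621 -0.2985  0.03  ]
 [ 0.5938 -0.4686  0.03  ]
 [ 0.5178 -0.4797  0.03  ]
 [ 0.4865 -0.3106  0.03  ]] [0.17303982 0.07677671 0.17197667]
[412.  223.5] [23.3 29. ] 45.0
[244.3 260.7] [127.9 113. ] 11.3
[[0.4404 0.3319 0.03  ]
 [0.6762 0.2895 0.03  ]
 [0.6207 0.0215 0.03  ]
 [0.3871 0.0686 0.03  ]] [0.23956928 0.27372196 0.23829971]
[126.8 203.2] [39.6 36.1] 45.0
[ 36.5 228. ] [73. 90.] 0.0
[600.4 176.6] [96.1 92.7] 81.3
[396.  141.5] [40.3 40.3] 45.0
[ 47.2 140.3] [31.6 67.8] 62.4
[188.5  97.4] [ 54.5 171.3] 89.6
[277.1  79.5] [122.1 549.5] 86.8
[[ 1.0331  0.7217  0.03  ]
 [ 1.0972 -0.4878  0.03  ]
 [ 0.8209 -0.4908  0.03  ]
 [ 0.7587  0.693   0.03  ]] [1.21120102 0.27633    1.18541982]
```

View pics/crop.png

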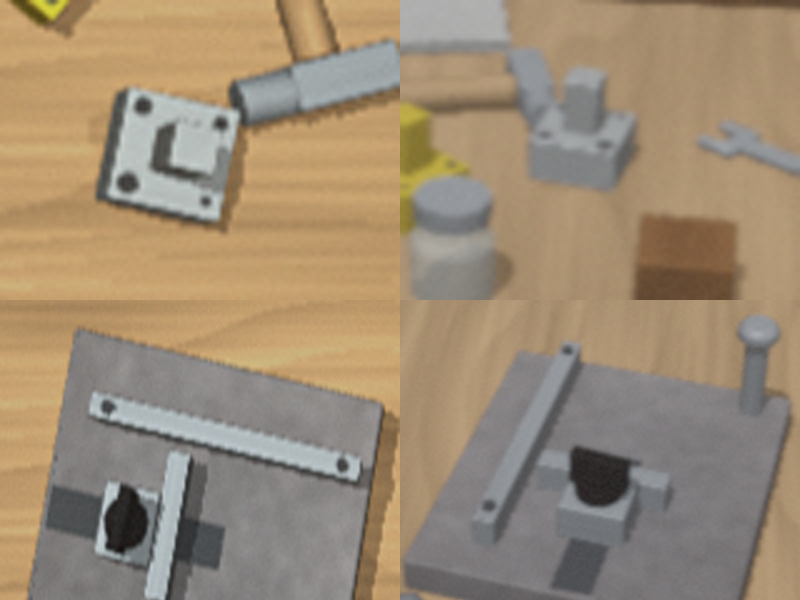

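The crop confirms it. The die is the grey block with an upright post, seen in both views. The hammer head almost touches its right corner, at about (510,245) in the top view. The knob bar lies along jig x.

```bash
cat > m.py <<'E'
from h import *
print(ctrl.finger_overhang)
t=Cam("top"); s=Cam("side")
hsv=cv2.cvtColor(t.bgr,cv2.COLOR_BGR2HSV)
def go(x0,y0,x1,y1,z,thr,amin=60):
    sub=hsv[y0:y1,x0:x1]; sub=cv2.resize(sub,None,fx=4,fy=4,interpolation=cv2.INTER_LINEAR)
    m=((sub[...,1]<45)&(sub[...,2]>thr)).astype(np.uint8)*255
    cs,_=cv2.findContours(m,cv2.RETR_EXTERNAL,2); out=[]
    for k in cs:
        if cv2.contourArea(k)<amin*16: continue
        p=(k.reshape(-1,2)+.5)/4-.5+[x0,y0]; P=t.pt(p,z)[:,:2].astype(np.float32)*1000
        r=cv2.minAreaRect(P); print(np.round(r[0],1),np.round(r[1],1),round(r[2],2),cv2.contourArea(k)/16)
for thr in(150,170,185): print(thr); go(195,205,315,290,.055,thr)
print("die")
for thr in(150,170,185): go(470,235,511,282,.03,thr,100)
# knob: dark
for c,b,z in((t,(200,235,235,275),.094),(s,(310,290,350,330),.085)):
    x0,y0,x1,y1=b; g=c.im[y0:y1,x0:x1].max(2); m=(g<50).astype(np.uint8)
    n,l,st,ce=cv2.connectedComponentsWithStats(m); i=1+st[1:,4].argmax(); pp=np.argwhere(l==i)[:,::-1]+[x0,y0]
    r=cv2.minAreaRect(pp.astype(np.float32)); print(st[i],ce[i]+[x0,y0],r, c.pt(ce[i]+[x0,y0],z),c.pt(cv2.boxPoints(r),z))
E
python3 m.py
```

```text
0.014
150
[540.1 251.4] [51.3 20.1] 1.43 69.875
[536.4 201.8] [ 18.3 101.3] 78.5 354.4375
[597.9 161.3] [214.8  17. ] 78.55 699.5625
170
[536.2 201.6] [16.6 98.7] 78.5 313.15625
[595.9 153.6] [193.1  14.7] 78.5 563.4375
185
[536.2 201.5] [15.5 96.7] 78.52 259.0625
[595.8 154. ] [191.3  13. ] 78.55 468.5625
die
[ 533.2 -347.7] [59.9 59.5] 76.94 621.21875
[ 533.6 -347.7] [58.4 58.8] 76.63 516.9375
[ 533.9 -347.7] [57.5 57.7] 76.45 349.03125
[  7  10  17  21 243] [214.72427984 255.58847737] ((214.96621704101562, 256.04730224609375), (16.04217529296875, 19.878345489501953), 35.53767776489258) [[0.53513246 0.22836018 0.094     ]] [[0.52742898 0.25244672 0.094     ]
 [0.55994394 0.22972609 0.094     ]
 [0.54099028 0.20325171 0.094     ]
 [0.50858052 0.22600569 0.094     ]]
[  9  10  22  22 348] [329.11206897 310.84195402] ((328.60552978515625, 311.481689453125), (22.700483322143555, 19.156524658203125), 16.699243545532227) [[0.53966592 0.24884232 0.085     ]] [[0.56311234 0.26856867 0.085     ]
 [0.5576797  0.21790296 0.085     ]
 [0.51714882 0.23222762 0.085     ]
 [0.52411593 0.28164595 0.085     ]]
```

```bash
cat > plan.py <<'E'
import numpy as np, sys
from scipy.spatial.transform import Rotation as R
def rot(phi): c,s=np.cos(phi),np.sin(phi); return R.from_matrix(np.array([[c,s,0],[s,-c,0],[0,0,-1.]]))
def step(a,b):
    "a,b=(x,y,z,phi_deg) -> turn(3), shift(3) in move units"
    Ra,Rb=rot(np.radians(a[3])),rot(np.radians(b[3]))
    return np.round(np.r_[(Ra.inv()*Rb).as_rotvec()/2/np.pi, Ra.inv().apply(np.subtract(b[:3],a[:3]))/.2],4)
def after(a,u):
    Ra=rot(np.radians(a[3])); return (*np.round(np.array(a[:3])+Ra.apply(np.array(u[3:])*.2),4), round(a[3]-360*u[2],2))
def path(*w):
    for a,b in zip(w,w[1:]): print(b,*step(a,b))
def now():
    from plant import ctrl; s=ctrl.get_state(); M=R.from_quat(s["tcp_rot"]).as_matrix()
    return (*s["eef_pos"],np.degrees(np.arctan2(M[1,0],M[0,0])))
E
python3 - <<'E'
from plan import *
n=now();print(n)
path(n,(.37,-.52,.24,60),(.5,-.37,.24,105),(.56,-.2,.22,150),(.56,-.03,.22,168.5),(.55,.13,.2,168.5),(.538,.234,.16,168.5))
E
```

```text
(np.float64(0.24204117080062906), np.float64(-0.629887271608159), np.float64(0.24483497048427763), np.float64(21.015485690965303))
(0.37, -0.52, 0.24, 60) 0.0 0.0 -0.1083 0.7943 -0.2834 0.0242
(0.5, -0.37, 0.24, 105) 0.0 0.0 -0.125 0.9745 0.1879 0.0
(0.56, -0.2, 0.22, 150) 0.0 0.0 -0.125 0.7434 0.5098 0.1
(0.56, -0.03, 0.22, 168.5) 0.0 0.0 -0.0514 0.425 0.7361 0.0
(0.55, 0.13, 0.2, 168.5) 0.0 0.0 0.0 0.2085 0.774 0.1
(0.538, 0.234, 0.16, 168.5) 0.0 0.0 0.0 0.1625 0.4976 0.2
```

Call:
send_rows --moves "0 0 -0.108 0.79 -0.28 0.02 0;0 0 -0.108 0.79 -0.28 0.02 0;0 0 -0.108 0.79 -0.28 0.02 0;0 0 -0.108 0.79 -0.28 0.02 0;0 0 -0.108 0.79 -0.28 0.02 0"

```text
time: 0.92
eef_pos: [0.37, -0.5207, 0.2414]
tcp_rot: [0.867, 0.499, -0.0, 0.0]
contact_force: [-0.4, -0.0, -0.1]
opening: 0.501
finger_force: 0.0
```

Call:
send_rows --moves "0 0 -0.125 0.97 0.19 0 0;0 0 -0.125 0.97 0.19 0 0;0 0 -0.125 0.97 0.19 0 0;0 0 -0.125 0.97 0.19 0 0;0 0 -0.125 0.97 0.19 0 0;0 0 -0.125 0.97 0.19 0 0"

```text
time: 1.68
eef_pos: [0.499, -0.3734, 0.2413]
tcp_rot: [0.611, 0.791, -0.0, 0.0]
contact_force: [-0.4, -0.6, 0.3]
opening: 0.497
finger_force: 0.0
```

Call:
send_rows --moves "0 0 -0.125 0.74 0.51 0.1 0;0 0 -0.125 0.74 0.51 0.1 0;0 0 -0.125 0.74 0.51 0.1 0;0 0 -0.125 0.74 0.51 0.1 0;0 0 -0.125 0.74 0.51 0.1 0;0 0 -0.125 0.74 0.51 0.1 0"

```text
time: 2.42
eef_pos: [0.5599, -0.2045, 0.2215]
tcp_rot: [0.262, 0.965, -0.0, 0.0]
contact_force: [0.0, 1.0, -0.1]
opening: 0.498
finger_force: 0.0
```

Call:
send_rows --moves "0 0 -0.0514 0.42 0.74 0 0;0 0 -0.0514 0.42 0.74 0 0;0 0 -0.0514 0.42 0.74 0 0;0 0 -0.0514 0.42 0.74 0 0;0 0 -0.0514 0.42 0.74 0 0"

```text
time: 3.05
eef_pos: [0.5619, -0.0341, 0.2215]
tcp_rot: [0.102, 0.995, -0.0, 0.0]
contact_force: [-0.3, -1.0, 0.2]
opening: 0.501
finger_force: 0.0
```

Call:
send_rows --moves "0 0 0 0.21 0.77 0.1 0;0 0 0 0.21 0.77 0.1 0;0 0 0 0.21 0.77 0.1 0;0 0 0 0.21 0.77 0.1 0;0 0 0 0.21 0.77 0.1 0"

```text
time: 3.68
eef_pos: [0.5522, 0.1247, 0.2014]
tcp_rot: [0.102, 0.995, -0.0, 0.0]
contact_force: [-0.4, 0.0, -0.3]
opening: 0.497
finger_force: 0.0
```

```bash
python3 - <<'E'
from plan import *
from plant import ctrl
s=ctrl.get_state();n=now();print(n,s["time"],s["qpos"],s["opening"],s["contact_force"])
path(n,(.538,.234,.12,168.5))
E
```

```text
(np.float64(0.5522094270533003), np.float64(0.12466510341412194), np.float64(0.20143387587851072), np.float64(168.26548690574978)) 3.675 [ 4.31105061e-02  8.83709078e-02  1.88805915e+00 -6.90984099e-04
  1.16491867e+00 -1.32260708e+00] 0.49701894563145005 [-0.39639674  0.04094125 -0.26237999]
(0.538, 0.234, 0.12, 168.5) 0.0 0.0 -0.0007 0.1807 0.5208 0.4072
```

Call:
send_rows --moves "0 0 0 0.18 0.52 0.41 0;0 0 0 0.18 0.52 0.41 0;0 0 0 0.18 0.52 0.41 0;0 0 0 0.18 0.52 0.41 0;0 0 0 0.18 0.52 0.41 0"

```text
time: 4.3
eef_pos: [0.539, 0.2341, 0.121]
tcp_rot: [0.102, 0.995, 0.0, 0.001]
contact_force: [0.4, -0.5, -0.6]
opening: 0.501
finger_force: 0.0
```

```bash
python3 - <<'E'
from plan import *
from h import *
n=now();print(n); path(n,(.538,.234,.085,168.5))
s=Cam("side");t=Cam("top")
print(s.px([[.538,.234,.094],[.538,.234,.106]]))
a=cv2.resize(s.bgr[240:380,260:400],(600,600),interpolation=2); cv2.imwrite("pics/k1.png",a)
E
```

```text
(np.float64(0.5390034687888732), np.float64(0.23407583333164347), np.float64(0.12103429867622102), np.float64(168.2779447063028))
(0.538, 0.234, 0.085, 168.5) 0.0 0.0 -0.0006 0.0048 -0.0014 0.1802
[[330.72939041 301.63405061]
 [330.87681351 296.45835525]]
```

View pics/k1.png

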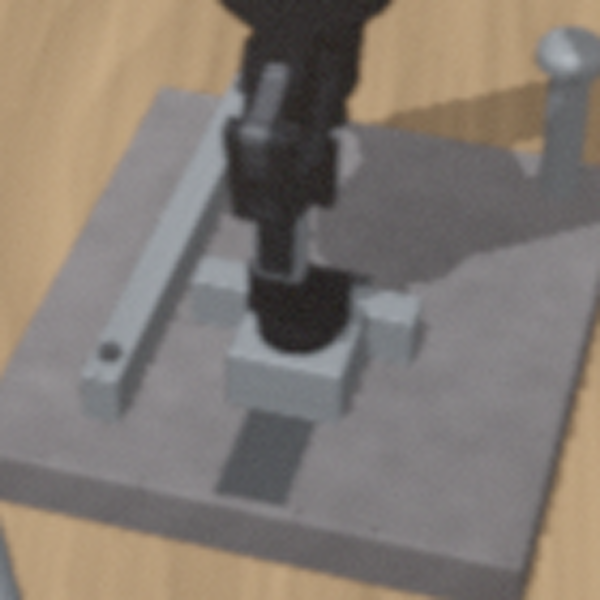

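The crop shows the open fingers above the knob, with the near finger at crop (280,250). The knob skirt is centred at about (300,310). Nothing blocks the way down.

Call:
send_rows --moves "0 0 0 0.005 0 0.08 0;0 0 0 0.005 0 0.175 0;0 0 0 0.005 0 0.175 0"

```text
time: 4.78
eef_pos: [0.5341, 0.235, 0.0811]
tcp_rot: [0.101, 0.995, -0.001, -0.003]
contact_force: [0.2, -0.3, 0.6]
opening: 0.5
finger_force: 0.0
```

Call:
send_rows --moves "0 0 0 0 0 0 -1;0 0 0 0 0 0 -1;0 0 0 0 0 0 -1;0 0 0 0 0 0 -1;0 0 0 0 0 0 -1;0 0 0 0 0 0 -1" --newtons 30

```text
time: 5.52
eef_pos: [0.5367, 0.2357, 0.0847]
tcp_rot: [0.101, 0.995, 0.0, 0.001]
contact_force: [2.6, -1.3, -0.5]
opening: 0.136
finger_force: 31.9
```

```bash
python3 - <<'E'
from plan import *
from plant import ctrl
s=ctrl.get_state();print(now(),s)
E
```

```text
(np.float64(0.5367186752868383), np.float64(0.23570199375348866), np.float64(0.08473152681192828), np.float64(168.3944104972233)) {'time': 5.525, 'qpos': array([ 2.40833644e-01,  2.76470982e-01,  1.90781498e+00, -7.53864538e-05,
        9.56104123e-01, -1.12736375e+00]), 'dq': array([-2.80412232e-04,  1.37166764e-04, -3.36674462e-04, -5.33128002e-05,
        9.08736136e-04, -9.64575419e-04]), 'joint_efforts': array([  0.71623681, -35.42721391, -23.8833636 ,   0.11601734,
         0.34754838,  -0.10268859]), 'eef_pos': array([0.53671868, 0.23570199, 0.08473153]), 'tcp_rot': array([1.01104679e-01, 9.94875611e-01, 1.72707753e-04, 5.76768808e-04]), 'contact_force': array([ 2.55617765, -1.33977283, -0.52030346]), 'wrist_torque': array([-0.11254087, -0.28438895, -0.10688745]), 'finger_force': 31.901190876960754, 'opening': 0.1363115734689527}
```

Call:
send_rows --moves "0 0 0.015 0 0 0 -1;0 0 0.035 0 0 0 -1;0 0 0.055 0 0 0 -1;0 0 0.075 0 0 0 -1;0 0 0.095 0 0 0 -1;0 0 0.115 0 0 0 -1;0 0 0.135 0 0 0 -1;0 0 0.155 0 0 0 -1;0 0 0.175 0 0 0 -1;0 0 0.195 0 0 0 -1;0 0 0.215 0 0 0 -1;0 0 0.225 0 0 0 -1" --newtons 60

```text
time: 7.02
eef_pos: [0.5372, 0.2359, 0.0851]
tcp_rot: [0.723, 0.69, 0.001, 0.001]
contact_force: [3.2, -0.5, -0.6]
opening: 0.126
finger_force: 62.3
```

Call:
send_rows --moves "0 0 0.01 0 0 0 -1;0 0 0.018 0 0 0 -1;0 0 0.018 0 0 0 -1"

```text
time: 7.4
eef_pos: [0.5372, 0.2359, 0.0851]
tcp_rot: [0.759, 0.651, 0.001, 0.001]
contact_force: [2.5, 0.8, 0.1]
opening: 0.128
finger_force: 62.7
```

```bash
python3 - <<'E'
from plan import *
from plant import ctrl
s=ctrl.get_state();print(now(),s)
E
python3 m.py | head -6
```

```text
(np.float64(0.5372068257579629), np.float64(0.23589832699926444), np.float64(0.0850921786194775), np.float64(81.16577440143406)) {'time': 7.4, 'qpos': array([ 2.41337219e-01,  2.76365425e-01,  1.90716001e+00, -1.20397271e-03,
        9.55363536e-01,  3.96217475e-01]), 'dq': array([-0.00319351,  0.00028721, -0.00074067,  0.00342075,  0.00103701,
        0.00284182]), 'joint_efforts': array([ -0.32710296, -34.80619311, -22.74555445,   0.49041582,
         0.66221997,   0.83692828]), 'eef_pos': array([0.53720683, 0.23589833, 0.08509218]), 'tcp_rot': array([0.75946492, 0.65054667, 0.00098598, 0.00104756]), 'contact_force': array([2.52439901, 0.81968718, 0.1261724 ]), 'wrist_torque': array([ 0.12999539, -0.47653576,  0.81733613]), 'finger_force': 62.734315395355225, 'opening': 0.12802613597124038}
0.014
150
[546.1  93.9] [109.7  47.5] 78.69 757.40625
[573.9 197.5] [55.  33.8] 78.76 171.09375
[614.3 146.6] [241.8  56. ] 78.52 2476.4375
170
```

The knob turned 87° (1.52 rad) and stopped against its end with rising torque, so the stop is locked. I'll release it, lift, and travel to the die.

```bash
python3 - <<'E'
from plan import *
n=now()
path(n,(*n[:2],.2,n[3]),(.54,.05,.2,80),(.54,-.14,.2,76.8),(.5334,-.33,.2,76.8),(.5334,-.3477,.13,76.8))
E
```

```text
(np.float64(0.5372070886888117), np.float64(0.2359169237226375), 0.2, np.float64(81.11145242599659)) 0.0 0.0 0.0 0.0 0.0 -0.5746
(0.54, 0.05, 0.2, 80) 0.0 0.0 0.0031 -0.9163 0.1574 0.0
(0.54, -0.14, 0.2, 76.8) 0.0 0.0 0.0089 -0.9356 0.165 0.0
(0.5334, -0.33, 0.2, 76.8) 0.0 0.0 0.0 -0.9324 0.1848 0.0
(0.5334, -0.3477, 0.13, 76.8) 0.0 0.0 0.0 -0.0862 0.0202 0.35
```

Call:
send_rows --moves "0 0 0 0 0 0 0;0 0 0 0 0 0 0;0 0 0 0 0 0 0;0 0 0 0 0 -0.2 0;0 0 0 0 0 -0.57 0;0 0 0 0 0 -0.57 0;0 0 0 0 0 -0.57 0"

```text
time: 8.38
eef_pos: [0.5365, 0.2357, 0.1992]
tcp_rot: [0.761, 0.649, 0.001, 0.0]
contact_force: [0.1, 0.9, 0.0]
opening: 0.5
finger_force: 0.0
```

```bash
python3 m.py | head -4; python3 - <<'E'
from h import *
t=Cam("side");cv2.imwrite("pics/k2.png",cv2.resize(t.bgr[240:380,240:420],None,fx=4,fy=4,interpolation=2))
E
```

```text
0.014
150
[504.4 150.6] [44.5 37.1] 80.6 162.09375
[505.7 208.1] [19.  41.1] 78.59 150.21875
```

View pics/k2.png

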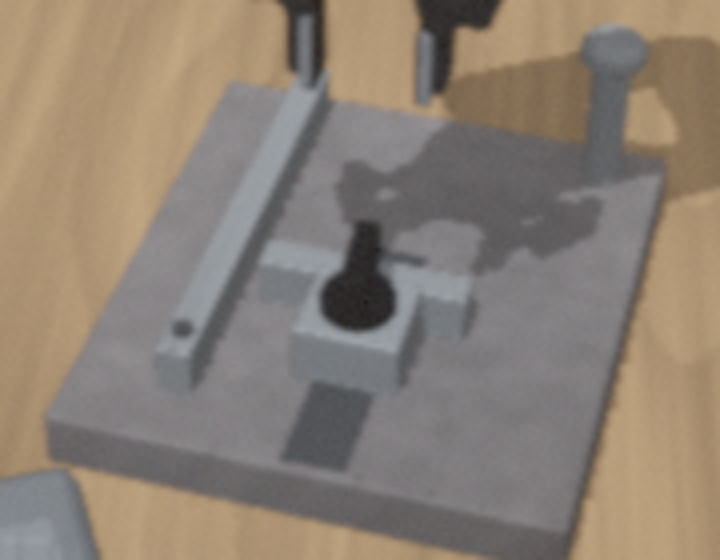

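The knob bar at crop (360,265) now lies along jig y, and the side stop hasn't moved. The punch at (610,50) is off my path.

Call:
send_rows --moves "0 0 0.003 -0.92 0.16 0 0;0 0 0.003 -0.92 0.16 0 0;0 0 0.003 -0.92 0.16 0 0;0 0 0.003 -0.92 0.16 0 0;0 0 0.003 -0.92 0.16 0 0"

```text
time: 9.15
eef_pos: [0.538, 0.0489, 0.1966]
tcp_rot: [0.767, 0.641, -0.001, -0.001]
contact_force: [-0.3, -0.6, -0.6]
opening: 0.504
finger_force: 0.0
```

Call:
send_rows --moves "0 0 0.009 -0.94 0.16 0 0;0 0 0.009 -0.94 0.16 0 0;0 0 0.009 -0.94 0.16 0 0;0 0 0.009 -0.94 0.16 0 0;0 0 0.009 -0.94 0.16 0 0"

```text
time: 9.78
eef_pos: [0.5371, -0.1404, 0.1975]
tcp_rot: [0.784, 0.62, -0.0, -0.001]
contact_force: [-0.0, 0.5, 0.1]
opening: 0.499
finger_force: 0.0
```

Call:
send_rows --moves "0 0 0 -0.93 0.18 0 0;0 0 0 -0.93 0.18 0 0;0 0 0 -0.93 0.18 0 0;0 0 0 -0.93 0.18 0 0;0 0 0 -0.93 0.18 0 0"

```text
time: 10.4
eef_pos: [0.5297, -0.3289, 0.1977]
tcp_rot: [0.784, 0.621, 0.0, -0.001]
contact_force: [-0.1, 0.8, -0.4]
opening: 0.504
finger_force: 0.0
```

```bash
python3 - <<'E'
from plan import *
from h import *
n=now();print(n)
path(n,(.5334,-.3477,.10,76.8))
s=Cam("side")
# post in side view: predicted corners of post top vs image
a=np.radians(-13.2);E=np.array([[np.cos(a),-np.sin(a)],[np.sin(a),np.cos(a)]])
o=cv2.resize(s.bgr[140:215,310:390],None,fx=8,fy=8,interpolation=2)
for h,z in((.012,.068),(.030,.030)):
    c=np.array([[1,1],[1,-1],[-1,-1],[-1,1]])*h@E.T+[.5334,-.3477]
    p=(s.px(np.c_[c,np.full(4,z)])-[310,140]+.5)*8
    cv2.polylines(o,[p.astype(int)],True,(0,0,255),1)
cv2.imwrite("pics/d1.png",o)
E
```

```text
(np.float64(0.5296548983131798), np.float64(-0.3288612887302237), np.float64(0.1976536067178442), np.float64(76.71209509135436))
(0.5334, -0.3477, 0.1, 76.8) 0.0 0.0 -0.0002 -0.0874 0.0399 0.4883
```

View pics/d1.png

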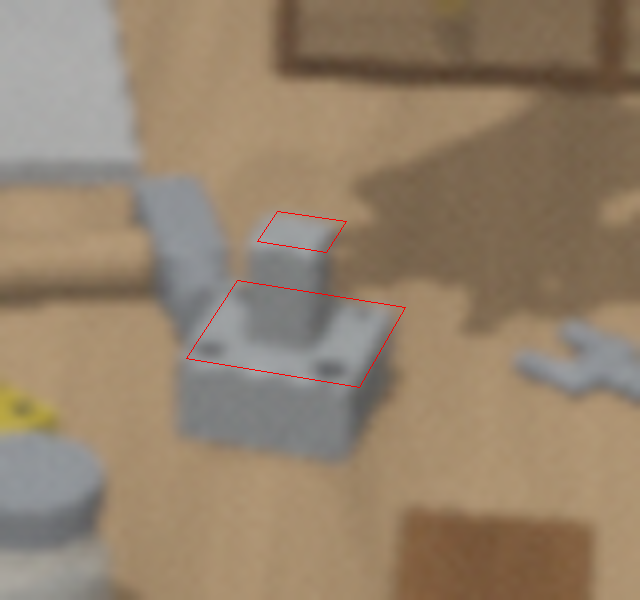

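The side view shows the post and base about 1 px (roughly 2 mm) towards +x of my estimate, which is within calibration. The fingers have 9 mm clearance on each side, so I'm going down.

Call:
send_rows --moves "0 0 0 -0.09 0.043 0.2 0;0 0 0 -0.09 0.043 0.48 0;0 0 0 -0.09 0.043 0.48 0;0 0 0 -0.09 0.043 0.6 0;0 0 0 -0.09 0.043 0.68 0;0 0 0 -0.09 0.043 0.72 0;0 0 0 -0.09 0.043 0.72 0"

```text
time: 11.32
eef_pos: [0.5334, -0.3502, 0.0546]
tcp_rot: [0.785, 0.62, 0.0, -0.0]
contact_force: [0.4, -0.2, 0.8]
opening: 0.5
finger_force: 0.0
```

Call:
send_rows --moves "0 0 0 0 0 0 -1;0 0 0 0 0 0 -1;0 0 0 0 0 0 -1;0 0 0 0 0 0 -1;0 0 0 0 0 0 -1" --newtons 60

```text
time: 11.95
eef_pos: [0.534, -0.3512, 0.0557]
tcp_rot: [0.785, 0.62, 0.0, 0.001]
contact_force: [0.2, -0.2, 5.4]
opening: 0.272
finger_force: 61.6
```

Call:
send_rows --moves "0 0 0 0 0 -0.1 -1;0 0 0 0 0 -0.3 -1;0 0 0 0 0 -0.5 -1;0 0 0 0 0 -0.5 -1"

```text
time: 12.45
eef_pos: [0.5349, -0.352, 0.1585]
tcp_rot: [0.785, 0.62, 0.001, 0.004]
contact_force: [-0.8, -0.9, -4.4]
opening: 0.271
finger_force: 60.6
```

```bash
python3 - <<'E'
from plan import *
from h import *
n=now();print(n)
path(n,(.545,-.17,.15,77.5),(.545,.02,.15,78.5),(.53,.115,.15,78.5))
s=Cam("side")
cv2.imwrite("pics/d2.png",cv2.resize(s.bgr[100:240,290:430],(600,600),interpolation=2))
E
```

```text
(np.float64(0.534906593197171), np.float64(-0.352021284673541), np.float64(0.1584651349371727), np.float64(76.597593590146))
(0.545, -0.17, 0.15, 77.5) 0.0 0.0 -0.0025 0.897 -0.1619 0.0423
(0.545, 0.02, 0.15, 78.5) 0.0 0.0 -0.0028 0.9275 -0.2056 0.0
(0.53, 0.115, 0.15, 78.5) 0.0 0.0 0.0 0.4505 -0.1682 0.0
```

View pics/d2.png

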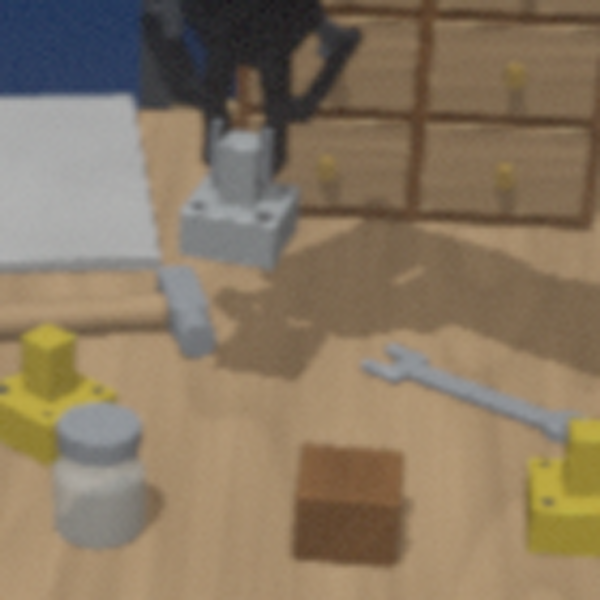

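The die is held by its post, level, with an opening of 23 mm and about 4 N of weight. I'm carrying it to the slab.

Call:
send_rows --moves "0 0 -0.002 0.9 -0.16 -0.07 -1;0 0 -0.002 0.9 -0.16 -0.07 -1;0 0 -0.002 0.9 -0.16 -0.07 -1;0 0 -0.002 0.9 -0.16 -0.07 -1;0 0 -0.002 0.9 -0.16 -0.07 -1"

```text
time: 13.12
eef_pos: [0.5427, -0.1675, 0.1659]
tcp_rot: [0.781, 0.625, -0.001, -0.002]
contact_force: [0.1, -0.0, -4.0]
opening: 0.264
finger_force: 60.4
```

Call:
send_rows --moves "0 0 -0.003 0.93 -0.2 0 -1;0 0 -0.003 0.93 -0.2 0 -1;0 0 -0.003 0.93 -0.2 0 -1;0 0 -0.003 0.93 -0.2 0 -1;0 0 -0.003 0.93 -0.2 0 -1;0 0 -0.003 0.93 -0.2 0 -1"

```text
time: 13.88
eef_pos: [0.5458, 0.0203, 0.1679]
tcp_rot: [0.776, 0.631, -0.0, -0.0]
contact_force: [-0.5, -0.4, -3.2]
opening: 0.269
finger_force: 60.4
```

```bash
python3 - <<'E'
from plan import *
n=now();print(n)
path(n,(.543,.145,.15,78.5),(.543,.145,.0855,78.5))
E
```

```text
(np.float64(0.5457795746513324), np.float64(0.020330987322861028), np.float64(0.1678657758862725), np.float64(78.25297154007944))
(0.543, 0.145, 0.15, 78.5) 0.0 0.0 -0.0007 0.6075 -0.1405 0.0893
(0.543, 0.145, 0.0855, 78.5) 0.0 0.0 0.0 0.0 0.0 0.3225
```

Call:
send_rows --moves "0 0 -0.001 0.61 -0.14 0.09 -1;0 0 -0.001 0.61 -0.14 0.09 -1;0 0 -0.001 0.61 -0.14 0.09 -1;0 0 -0.001 0.61 -0.14 0.2 -1;0 0 -0.001 0.61 -0.14 0.33 -1;0 0 -0.001 0.61 -0.14 0.36 -1;0 0 -0.001 0.61 -0.14 0.36 -1"

```text
time: 14.75
eef_pos: [0.5432, 0.1461, 0.0963]
tcp_rot: [0.774, 0.634, -0.0, -0.0]
contact_force: [-0.2, 0.6, -3.5]
opening: 0.27
finger_force: 60.3
```

```bash
python3 - <<'E'
from plan import *
from h import *
n=now();print(n,ctrl.get_state()["contact_force"])
s=Cam("side")
cv2.imwrite("pics/p1.png",cv2.resize(s.bgr[240:360,260:400],(700,600),interpolation=2))
E
```

```text
(np.float64(0.5431658342449733), np.float64(0.14612798360337037), np.float64(0.09634353836451481), np.float64(78.65766460708434)) [-0.22446898  0.64063121 -3.49372884]
```

View pics/p1.png

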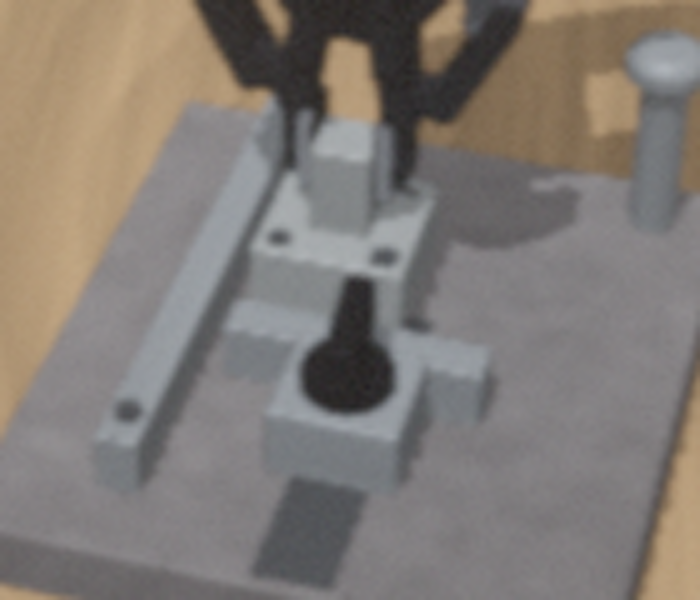

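The die hangs square about 10 mm above the slab, inside the corner and clear of both stops. I'm lowering it in small steps.

Call:
send_rows --moves "0 0 0 0 0 0.03 -1;0 0 0 0 0 0.045 -1;0 0 0 0 0 0.055 -1;0 0 0 0 0 0.055 -1"

```text
time: 15.3
eef_pos: [0.5431, 0.1475, 0.0856]
tcp_rot: [0.773, 0.635, 0.0, 0.0]
contact_force: [1.0, -0.2, -2.7]
opening: 0.269
finger_force: 60.6
```

Call:
send_rows --moves "0 0 0 0.02 -0.02 0.006 -1;0 0 0 0.04 -0.04 0.006 -1;0 0 0 0.04 -0.04 0.006 -1"

```text
time: 15.68
eef_pos: [0.5373, 0.1576, 0.0856]
tcp_rot: [0.773, 0.635, 0.001, 0.0]
contact_force: [0.2, 1.5, 5.8]
opening: 0.268
finger_force: 61.7
```

I took the sign of tool y the wrong way round: +tool y is jig +x. The die is on the slab and untouched by this, so I'll slide it toward the far stop now.

Call:
send_rows --moves "0 0 0 0 0.03 0 -1;0 0 0 0 0.06 0 -1;0 0 0 0 0.08 0 -1;0 0 0 0 0.09 0 -1;0 0 0 0 0.09 0 -1"

```text
time: 16.3
eef_pos: [0.5548, 0.1538, 0.0856]
tcp_rot: [0.773, 0.634, 0.001, 0.0]
contact_force: [-0.5, 0.1, 6.3]
opening: 0.27
finger_force: 61.8
```

Call:
send_rows --moves "0 0 0 0 0.01 0 -1;0 0 0 0 0.02 0 -1;0 0 0 0 0.02 0 -1"

```text
time: 16.68
eef_pos: [0.5565, 0.1535, 0.0857]
tcp_rot: [0.773, 0.634, -0.002, -0.002]
contact_force: [-8.1, 1.0, 13.2]
opening: 0.269
finger_force: 62.7
```

Call:
send_rows --moves "0 0 0 0.01 0.003 0 -1;0 0 0 0.02 0.005 0 -1;0 0 0 0.02 0.005 0 -1"

```text
time: 17.05
eef_pos: [0.5569, 0.1547, 0.0858]
tcp_rot: [0.773, 0.635, -0.005, -0.002]
contact_force: [-13.7, -8.6, 17.0]
opening: 0.267
finger_force: 63.4
```

Call:
send_rows --moves "0 0 0 0.01 0 0 -1;0 0 0 0.02 0 0 -1;0 0 0 0.02 0 0 -1"

```text
time: 17.42
eef_pos: [0.5571, 0.1552, 0.086]
tcp_rot: [0.772, 0.635, -0.009, 0.0]
contact_force: [-17.3, -18.4, 21.5]
opening: 0.269
finger_force: 63.9
```

```bash
python3 - <<'E'
from plan import *
from h import *
st=ctrl.get_state();M=R.from_quat(st["tcp_rot"]).as_matrix()
print(now(),"tilt",np.arccos(-M[2,2]),M[:,2],st["contact_force"],st["wrist_torque"],st["finger_force"])
s=Cam("side");t=Cam("top")
a=cv2.resize(s.bgr[250:350,270:390],(400,600),interpolation=2);a=cv2.resize(s.bgr[245:345,270:390],(720,600),interpolation=2)
cv2.imwrite("pics/p2.png",a)
E
```

```text
(np.float64(0.5570527447445659), np.float64(0.15521427317564565), np.float64(0.08603155011599678), np.float64(78.86804565954294)) tilt 0.01779683295321264 [-0.01346274 -0.01163823 -0.99984164] [-17.25024754 -18.43592437  21.46206999] [-3.01347462  2.51818126 -0.29456431] 63.91471803188324
```

View pics/p2.png

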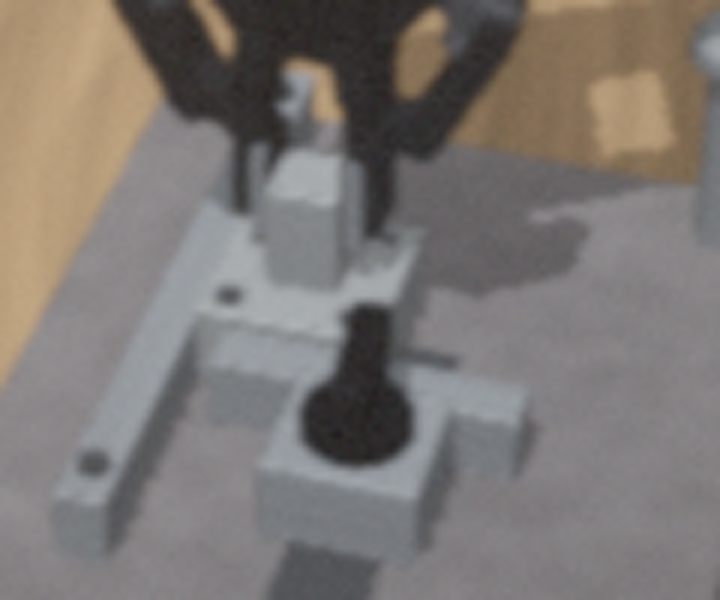

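The die sits flush in the corner, at crop (310,280): its base touches the far stop on the left and the side stop bar below. The stop hasn't moved and the tilt is 0.018 rad. I'll hold briefly to check it's steady.

Call:
send_rows --moves "0 0 0 0 0 0 -1;0 0 0 0 0 0 -1;0 0 0 0 0 0 -1;0 0 0 0 0 0 -1"

```text
time: 18.02
eef_pos: [0.557, 0.1552, 0.086]
tcp_rot: [0.772, 0.635, -0.009, 0.0]
contact_force: [-17.1, -18.7, 22.5]
opening: 0.266
finger_force: 63.9
```

```bash
python3 -c "
from plant import ctrl
print(ctrl.sign_off())"
```

```text
the job is handed in; nothing more can be done
None
```

I handed the job in at about 18 s, but the hand-in gave no verdict: the clamp is locked (about 1.52 rad), the side stop looks unmoved in the images, and the die is still gripped and pressed flush into the corner (about 13 N toward the far stop and 21 N toward the side stop, gripper tilt 0.018 rad).

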